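# Preset the engraver's control unit

## Robot

A 7-joint arm with a two-finger parallel gripper is mounted at the origin on the work surface. World frame = base frame: x ahead of the robot, y to its left, z up, the work surface at z = 0. Lengths are in m, angles in rad, forces in N, time in s.
With the tool pointing down it reaches from about 0.4 to 0.85 m from the base axis. Payload 4.5 kg.
Tool frame: the origin (TCP) lies at the very end of the fingers, on their centre line; the grasp point (between the pads) lies 19 mm behind it (r.grip_point_offset is the distance from the TCP to the grasp point, in m); z points along the fingers, y is the line along which they close (so a half turn about z gives the same grasp; the last joint's range is limited). The gripper opens to 88 mm and grips with 3 to 60 N. Pads are 18 mm wide; open, the fingers measure 123 mm over their backs; the gripper's body (75 mm by 187 mm) begins 45 mm behind the grasp point.
Start: joints at [1.306, 0.689, -0.195, 1.565, 0.157, 0.902, -0.215], TCP at [0.184, -0.597, 0.239] pointing down, gripper open.
Joint ranges: [-3.01, 3.01], [-0.46, 2.08], [-1.47, 1.51], [0.13, 2.56], [-1, 4.14], [0.04, 2.09], [-2.66, 2.66]. Speed limits (rad/s): [2.57, 2.57, 3.14, 3.14, 3.14, 3.14, 3.14].

## Interface

Orientations are given as a unit quaternion [x, y, z, w].
In Python, from plant import r gives the robot as it stands.
- The arm moves only by the tool carry_out, never from a script. Its argument "rows" is a list of rows, each a list of 3 entries, a list of its own where there are three numbers: the shift along the tool's x, y, z in cm, then the turn, a rotation vector about the tool's x, y, z in degrees, then the closure, from 0 (fully open) to 1 (shut). A call has 1 to 12 rows; each row is the pose to reach, as a shift and turn from the pose commanded when the call began, along the tool's axes at that moment; what a row does not reach only later rows make up. A row lasts 1/10 s, in which the tool goes at most 50 mm and 8.59 degrees, less where a joint would pass 70% of its speed; a pose out of reach is approached as far as the arm can. A call with a gripper value outside its range is refused whole. The fingers move at their own pace and stop on an object; "newtons" is the grip in N (left out, the last holds). Time passes only in rows, so rows that repeat a pose let the fingers close. It gives the time, the measured TCP pose, the force, the opening and the grip force at its end, in the units of the state.
- r.get_state(): the state, without advancing time (a new reading comes with each control period).
- r.snapshot(name): name is "side" or "top"; returns a dict with "image" (400x640x3 uint8, red, green, blue), "fx", "fy", "cx", "cy" (pixels), "dist_coeffs" ([k1, k2, p1, p2, k3] as OpenCV has them; the pictures are not rectified), "pose" (4x4, takes a point from camera to world coordinates). Camera axes: x right, y up, looking along -z (the intrinsics and any distortion apply to the point x, -y, -z); pixel columns grow to the right and rows downward; lengths in m; the calibration is good to about 2 mm. A picture is of the moment at which its call begins. There is no depth.
- r.finish_job(): hands the job in; it is judged then, once.
The state is a dict: "clock": time; "q": joint angles; "qd": joint speeds; "joint_torque": joint torques, N m; "tool_pos": TCP position; "eef_rot": TCP orientation; "contact_force": force on the tool from outside, world axes, zero at the start; "moment": the same for the moment, N m; "opening": opening from 0.0 (shut) to 1.0 (fully open); "finger_force": force on a finger pad.
Only numpy, scipy, OpenCV 4.12 (cv2) and the standard library are available. Lean on these libraries where they do the work, as an engineer would, in place of code of your own. Each camera call takes 0.05 s, during which the arm holds its last target. There are 200 camera calls.

## Task

On the blue control unit, set the preset wheels to the code 3-1: turn the brass wheel until its finger tab points at the middle of the green band 3, and the steel wheel until its tab points at the middle of the white band 1, and leave them there. The white control unit is set up for another job: do not touch it.

Things in the scene. Friction and masses are not known exactly. Their poses are not given: they have to be found in the camera images.
- blue_unit: Blue box 130 (x) x 176 (y) x 58 mm high, fixed. Origin: centre of underside; x away from the robot, y left seen from the robot; turned up to 20 deg. Two preset wheels at x=0: brass y=+36, steel y=-36 mm. +y of each a fixed curved scale, radius 31 mm: bands 24 deg long with 1-4 dots: 1 white (robot side), 2 yellow, 3 green, 4 red (far side), middles -36, -12, +12, +36 deg from upright.
- brass_wheel (a joint): Brass wheel (left) of the blue unit: disc 64 mm dia., 20 mm thick, level axis along y, 58 mm above the bench, upper half exposed. One straight tab, 20 wide, 8 thick, black tip 66 mm from the axis. Angle 0 = tab upright, + = leaning away from the robot (unit's +x). Bands 1-4 at -0.63, -0.21, 0.21, 0.63 rad; stops at +-0.9. No clicks: friction (0.14 N m) holds it. Starts -0.65 to -0.1.
- steel_wheel (a joint): Steel wheel (right) of the blue unit: same size, tab, axis, angle meaning, bands, stops and friction as the brass wheel. Starts -0.3 to 0.65. Either wheel: closed fingers lowered beside the tab with their ends about 98 mm above the bench (40 mm above the axis) clear all discs and scales and can push the tab level along the unit's x with 2 to 4 N.
- white_unit: A control unit with the same sizes, origin, axes and its own brass and steel wheel (tabs at other angles), but a white box. The two stand side by side, centres at least 260 mm apart; either may be on the left. Belongs to another job: not to be touched.

How it is judged:
At the end, for the whole second after the job is handed in: The blue unit's brass wheel stands at band 3 (0.21 rad) and its steel wheel at band 1 (-0.63 rad), each within 0.17 rad (10 degrees) (value of joint brass_wheel between 0.04 and 0.38 rad and value of joint steel_wheel between -0.8 and -0.46 rad); the robot touches nothing.
It fails at once if the robot touches the white unit or its wheels (contact force between any of the arm, the fingers and white_unit above 1 N).
It also fails if it takes over 38 s, if anything falls off the work surface, if the arm or the gripper's body presses on something with over 40 N, if the wrist force passes 120 N, or if a joint passes its speed limit or range.

## Working session

There is one attempt and no reset: what is moved stays moved. The work goes in short steps, Python scripts to look and compute and a tool call to move; the robot and the scene stay as the last step left them, time stands still between calls to the robot, and variables do not carry over. Pictures are saved under pics/ and viewed, at most 10 in all, crops included, and the job is handed in when it is done.

Besides the shell and the picture viewer there is one more tool, called after "Call:" in YAML: its name, and indented under it one key for each argument. carry_out: Moves the arm, as the interface text tells. Its arguments: {"type":"object","properties":{"rows":{"type":"array"},"newtons":{"type":"number"}},"required":["rows"]}

```bash
mkdir -p pics; python3 - <<'E'
from plant import r
import cv2,pickle
d={}
for n in("top","side"):
    s=r.snapshot(n); d[n]=s; cv2.imwrite(f"pics/{n}0.png",s["image"][:,:,::-1])
    print(n,s["fx"],s["cx"],s["cy"],s["dist_coeffs"],s["pose"])
pickle.dump(d,open("s0.pkl","wb"))
s=r.get_state();print(s["clock"],s["tool_pos"],s["eef_rot"],s["opening"])
E
```

```text
top 404.1465950917696 315.0124878349619 194.6727250050403 [-0.09603801  0.          0.          0.          0.        ] [[ 0.01840578  0.99744952 -0.0689614   0.51008291]
 [-0.99964669  0.01703572 -0.02040285 -0.01343474]
 [-0.01917601  0.06931257  0.99741067  0.84278189]
 [ 0.          0.          0.          1.        ]]
side 400.7229576255326 315.80937163792714 206.29957594881625 [-0.09184519  0.          0.          0.          0.        ] [[ 0.81193221  0.35874887 -0.46050552  0.21342385]
 [-0.58347516  0.52302295 -0.62129199 -0.46550282]
 [ 0.01796716  0.77314051  0.63398023  0.54967024]
 [ 0.          0.          0.          1.        ]]
0.1 [ 0.18378564 -0.59679388  0.23801032] [ 9.88854428e-01  1.48883473e-01 -1.71180978e-04 -7.76208646e-04] 1.0053401859965292
```

View pics/top0.png

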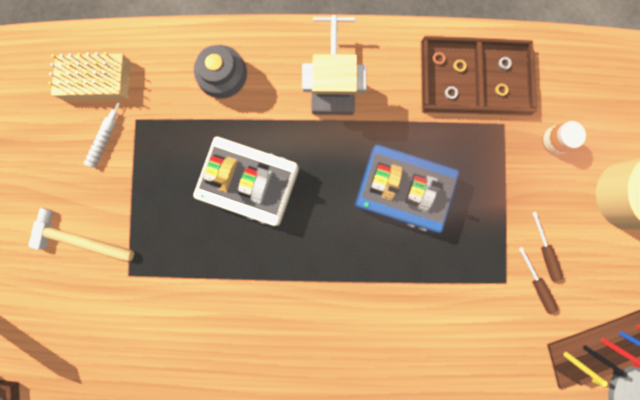

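View pics/side0.png

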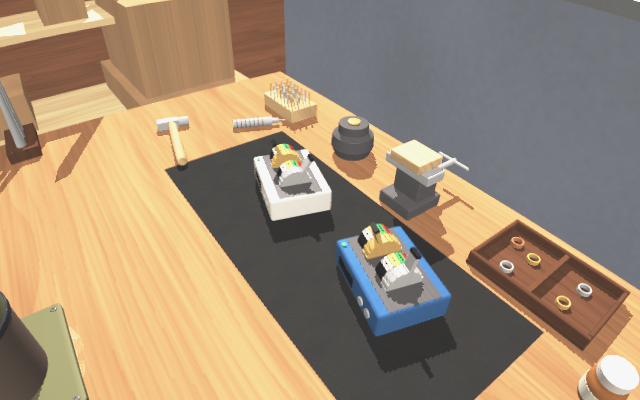

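The top view shows the blue unit on the right, with corners near (374,146), (459,158), (440,232) and (357,207). The white unit is on the left. Next I'll enlarge the blue unit.

```bash
python3 - <<'E'
import cv2,pickle,numpy as np
d=pickle.load(open("s0.pkl","rb"))
a=d["top"]["image"][135:245,345:470,::-1]; b=d["side"]["image"][215:335,330:455,::-1]
f=lambda i:cv2.resize(i,None,fx=6,fy=6,interpolation=cv2.INTER_CUBIC)[:600]
def g(i,x0,y0):
    i=f(i)
    for k in range(0,i.shape[1],60): cv2.putText(i,str(x0+k//6),(k,10),0,.4,(0,255,255),1); cv2.line(i,(k,12),(k,18),(0,255,255),1)
    for k in range(0,i.shape[0],60): cv2.putText(i,str(y0+k//6),(0,k+4),0,.4,(0,255,255),1)
    return i
cv2.imwrite("pics/topc.png",g(a,345,135)); cv2.imwrite("pics/sidec.png",g(b,330,215))
E
```

```text
(no output)
```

View pics/topc.png

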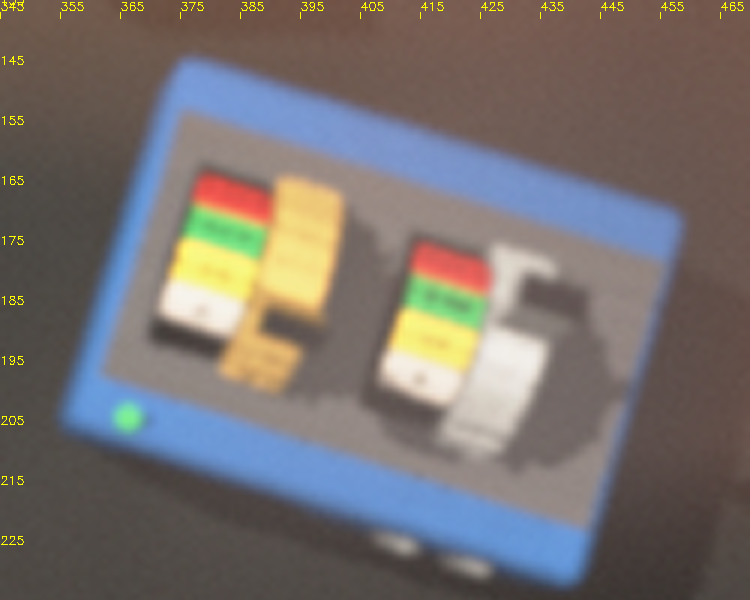

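View pics/sidec.png

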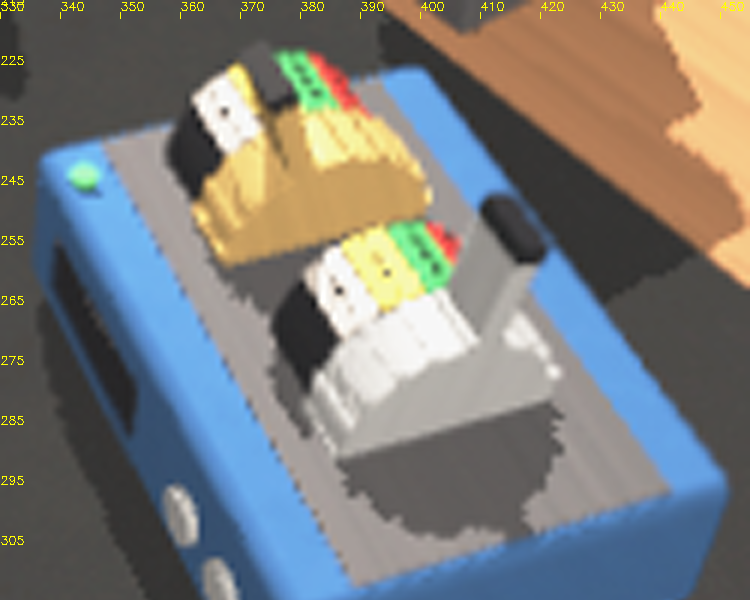

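The crops show the box top corners at (374.5,144), (459,170), (441.5,233) and (355,207). In the top view the black tips are at (393.8,188.8) for brass and (437.5,184.5) for steel. In the side view they are at (374.7,227.5) and (415.8,252.8).

```bash
cat >h.py <<'E'
import cv2,pickle,numpy as np
from scipy.optimize import least_squares
from scipy.spatial.transform import Rotation as R
def proj(s,P):
    T=np.linalg.inv(s["pose"]); F=np.diag([1,-1,-1.])
    Rm=F@T[:3,:3]; t=F@T[:3,3]
    K=np.array([[s["fx"],0,s["cx"]],[0,s["fy"],s["cy"]],[0,0,1]])
    return cv2.projectPoints(np.array(P,float),cv2.Rodrigues(Rm)[0],t,K,np.array(s["dist_coeffs"]))[0][:,0]
def loc(x,y,w,L): return np.array(L)@R.from_euler('z',w).as_matrix().T+[x,y,0]
def tip(a,y,rad=.062): return [rad*np.sin(a),y,.058+rad*np.cos(a)]
E
python3 - <<'E'
from h import *
d=pickle.load(open("s0.pkl","rb"))
C=[[.065,.088,.058],[.065,-.088,.058],[-.065,-.088,.058],[-.065,.088,.058]]
ct=[[374.5,144],[459.2,170.2],[441.5,233],[355,207]]
tt=[[393.8,188.8],[437.5,184.5]]; ts=[[374.7,227.5],[415.8,252.8]]
def res(p):
    L=C+[tip(p[3],.036),tip(p[4],-.036)]; W=loc(*p[:3],L)
    return np.r_[(proj(d["top"],W)-np.array(ct+tt)).ravel(),(proj(d["side"],W[4:])-np.array(ts)).ravel()]
s=least_squares(res,[.5,-.2,-.2,-.3,.3]); print(s.x.round(4)); print(res(s.x).reshape(-1,2).round(1))
E
```

```text
[ 0.5797 -0.1789 -0.2814 -0.2737  0.2518]
[[-0.  -0.2]
 [ 0.7 -0.1]
 [ 0.5  0.6]
 [ 0.5  0. ]
 [-0.3 -0.2]
 [-1.  -1.2]
 [-0.   0.2]
 [-0.9  0.7]]
```

```bash
cat >>h.py <<'E'
U=(.5797,-.1789,-.2814)
def go(xu,yu,z,frm=None):
    from plant import r
    s=r.get_state(); p=np.array(s["tool_pos"]); q=R.from_quat(s["eef_rot"])
    W=loc(*U,[[xu,yu,z]])[0]
    c,n=np.cos(U[2]),np.sin(U[2]); t=R.from_matrix(np.array([[c,n,0],[n,-c,0],[0,0,-1]]))
    print(s["clock"],"unit-frame now",((p-[U[0],U[1],0])@R.from_euler('z',U[2]).as_matrix()).round(4),"F",np.round(s["contact_force"],1),"open",s["opening"])
    print("shift cm",(q.inv().apply(W-p)*100).round(2),"turn deg",np.degrees((q.inv()*t).as_rotvec()).round(2))
E
python3 -c "from h import *; go(-.045,.036,.2)"
```

```text
0.1 unit-frame now [-0.2643 -0.5114  0.238 ] F [ 0.2 -0.3 -0.3] open 1.0053401859965292
shift cm [ 48.35 -33.75   3.85] turn deg [-9.000e-02  3.000e-02  3.325e+01]
```

Call:
carry_out:
  rows:
    - [[10,-7,0],[0,0,8],1]
    - [[20,-14,0],[0,0,16],1]
    - [[30,-21,0],[0,0,24],1]
    - [[40,-28,1],[0,0,33.2],1]
    - [[48.3,-33.7,2],[0,0,33.2],1]
    - [[48.3,-33.7,3.8],[0,0,33.2],1]
    - [[48.3,-33.7,3.8],[0,0,33.2],1]
    - [[48.3,-33.7,3.8],[0,0,33.2],1]
    - [[48.3,-33.7,3.8],[0,0,33.2],1]
    - [[48.3,-33.7,3.8],[0,0,33.2],1]
    - [[48.3,-33.7,3.8],[0,0,33.2],1]
    - [[48.3,-33.7,3.8],[0,0,33.2],1]
  newtons: 10

```text
clock: 1.3
tool_pos: [0.5478, -0.1298, 0.2002]
eef_rot: [0.99, -0.139, -0.0, -0.0]
contact_force: [1.2, -0.8, 0.9]
opening: 0.003
finger_force: 0.0
```

```bash
python3 -c "from h import *; go(-.045,.036,.2)"
```

```text
1.3 unit-frame now [-0.0443  0.0383  0.2002] F [ 1.2 -0.8  0.9] open 0.002999577284544051
shift cm [-0.07  0.23  0.02] turn deg [-0.05  0.02  0.19]
```

Call:
carry_out:
  rows:
    - [[-0.1,0.2,2],[0,0,0.2],1]
    - [[-0.1,0.2,4.5],[0,0,0.2],1]
    - [[-0.1,0.2,7],[0,0,0.2],1]
    - [[-0.1,0.2,9],[0,0,0.2],1]
    - [[-0.1,0.2,10.2],[0,0,0.2],1]
    - [[-0.1,0.2,10.2],[0,0,0.2],1]
    - [[-0.1,0.2,10.2],[0,0,0.2],1]

```text
clock: 2.0
tool_pos: [0.5451, -0.1348, 0.0991]
eef_rot: [0.99, -0.142, 0.0, 0.0]
contact_force: [0.6, 0.5, -0.8]
opening: 0.004
finger_force: 0.0
```

```bash
python3 -c "
from h import *; go(-.0046,.036,.098)
from plant import r
cv2.imwrite('pics/s1.png',cv2.resize(r.snapshot('side')['image'][150:350,280:480,::-1],None,fx=3,fy=3,interpolation=2))"
```

```text
2.0 unit-frame now [-0.0454  0.0327  0.0991] F [ 0.6  0.5 -0.8] open 0.004182913540012397
shift cm [ 4.08 -0.34  0.11] turn deg [ 0.   -0.02 -0.16]
```

View pics/s1.png

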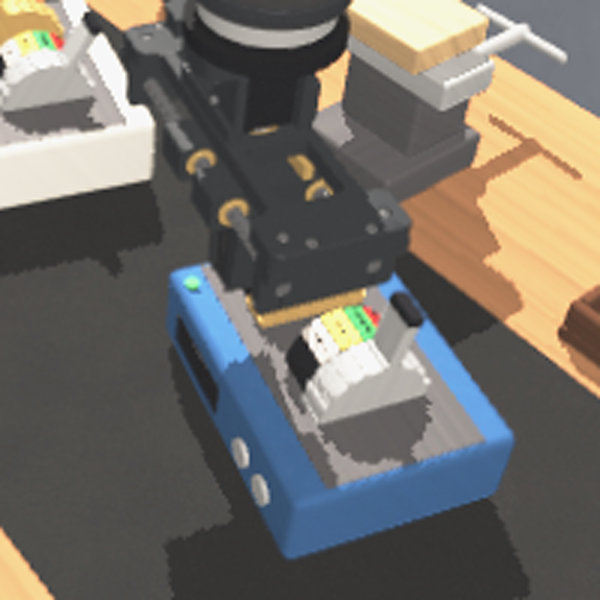

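The crop shows the gripper in front of the brass wheel and clear of the steel tab at (405,305). No contact force shows, so I'll push slowly.

Call:
carry_out:
  rows:
    - [[0.5,-0.2,0.1],[0,0,0],1]
    - [[1,-0.2,0.1],[0,0,0],1]
    - [[1.4,-0.2,0.1],[0,0,0],1]
    - [[1.8,-0.2,0.1],[0,0,0],1]
    - [[2.1,-0.2,0.1],[0,0,0],1]
    - [[2.4,-0.2,0.1],[0,0,0],1]
    - [[2.7,-0.2,0.1],[0,0,0],1]
    - [[2.7,-0.2,0.1],[0,0,0],1]

```text
clock: 2.85
tool_pos: [0.572, -0.1406, 0.0978]
eef_rot: [0.99, -0.142, 0.001, 0.0]
contact_force: [-1.3, -0.3, 1.3]
opening: 0.002
finger_force: 0.7
```

```bash
python3 -c "
from h import *; go(-.0046,.036,.098)"
```

```text
2.85 unit-frame now [-0.018   0.0346  0.0978] F [-1.3 -0.3  1.3] open 0.0022838594980040443
shift cm [ 1.34 -0.14 -0.02] turn deg [ 0.01 -0.06 -0.16]
```

Call:
carry_out:
  rows:
    - [[0.3,0,0],[0,0,0],1]
    - [[0.6,0,0],[0,0,0],1]
    - [[0.9,0,0],[0,0,0],1]
    - [[1.15,0,0],[0,0,0],1]
    - [[1.35,0,0],[0,0,0],1]
    - [[1.35,0,0],[0,0,0],1]
    - [[1.35,0,0],[0,0,0],1]

```text
clock: 3.55
tool_pos: [0.5845, -0.1444, 0.0977]
eef_rot: [0.99, -0.142, 0.0, 0.0]
contact_force: [-2.5, -0.4, 0.5]
opening: 0.005
finger_force: 1.8
```

```bash
python3 -c "
from h import *; go(-.0046,.036,.098)"
```

```text
3.55 unit-frame now [-0.005   0.0345  0.0977] F [-2.5 -0.4  0.5] open 0.005197278782556261
shift cm [ 0.04 -0.15 -0.03] turn deg [ 0.01 -0.03 -0.16]
```

Next I'll back off, raise, and cross over to the far side of the steel wheel: unit x=+0.047, y=-0.036.

Call:
carry_out:
  rows:
    - [[-1,0,0],[0,0,0],1]
    - [[-3,0,0],[0,0,0],1]
    - [[-3,0,-3],[0,0,0],1]
    - [[-3,0,-7],[0,0,0],1]
    - [[-3,0,-8],[0,0,0],1]
    - [[0,3,-8],[0,0,0],1]
    - [[3,6,-8],[0,0,0],1]
    - [[5.2,7,-8],[0,0,0],1]
    - [[5.2,7,-8],[0,0,0],1]
    - [[5.2,7,-8],[0,0,0],1]
    - [[5.2,7,-8],[0,0,0],1]

```text
clock: 4.65
tool_pos: [0.6142, -0.2243, 0.1773]
eef_rot: [0.99, -0.141, -0.001, -0.001]
contact_force: [-0.6, 0.3, 0.3]
opening: 0.004
finger_force: 0.0
```

```bash
python3 -c "
from h import *; go(.047,-.036,.098)
from plant import r
cv2.imwrite('pics/s2.png',cv2.resize(r.snapshot('side')['image'][150:350,280:480,::-1],None,fx=3,fy=3,interpolation=2))"
```

```text
4.65 unit-frame now [ 0.0457 -0.034   0.1773] F [-0.6  0.3  0.3] open 0.004475092426687539
shift cm [0.14 0.21 7.93] turn deg [-0.06  0.07 -0.07]
```

View pics/s2.png

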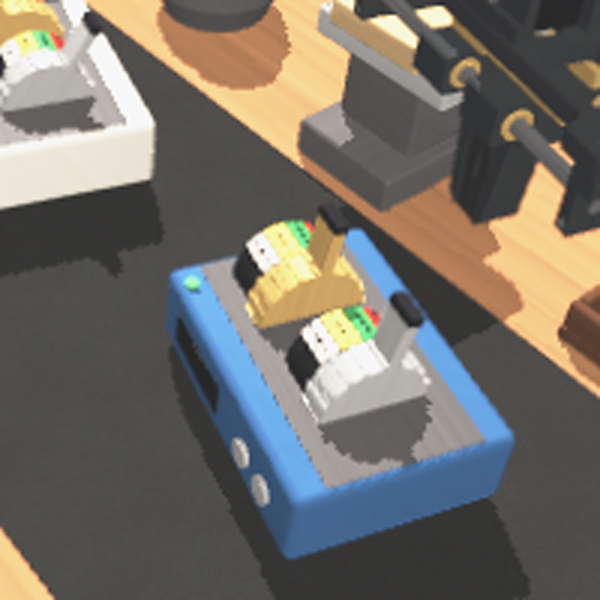

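The crop shows the brass tab leaning towards green, with its tip at (390.7,222.7) in full-image pixels. The steel tip is unchanged at (405,305) in the crop, and the gripper is raised behind it.

```bash
python3 -c "
from h import *
d=pickle.load(open('s0.pkl','rb'))
for a in(.1,.15,.2,.25,.3): print(a,proj(d['side'],loc(*U,[tip(a,.036)])))
print(proj(d['side'],[[.614,-.224,.177]]))"
```

```text
0.1 [[387.54778961 223.72347181]]
0.15 [[389.20017593 223.498458  ]]
0.2 [[390.82084641 223.34753092]]
0.25 [[392.40528218 223.27070528]]
0.3 [[393.94913771 223.26774928]]
[[439.39920033 218.89881013]]
```

Call:
carry_out:
  rows:
    - [[0.1,0.2,2],[0,0,0],1]
    - [[0.1,0.2,4],[0,0,0],1]
    - [[0.1,0.2,6],[0,0,0],1]
    - [[0.1,0.2,7.9],[0,0,0],1]
    - [[0.1,0.2,7.9],[0,0,0],1]
    - [[0.1,0.2,7.9],[0,0,0],1]

```text
clock: 5.3
tool_pos: [0.615, -0.2274, 0.0991]
eef_rot: [0.99, -0.141, -0.0, -0.0]
contact_force: [0.3, 0.2, -0.4]
opening: 0.009
finger_force: 0.0
```

```bash
python3 -c "
from h import *; go(-.0152,-.036,.098)"
```

```text
5.3 unit-frame now [ 0.0474 -0.0368  0.0991] F [ 0.3  0.2 -0.4] open 0.008872174475278216
shift cm [-6.26 -0.07  0.11] turn deg [-0.01  0.01 -0.1 ]
```

Brass reads about 0.20. Now I'll push the steel tab.

Call:
carry_out:
  rows:
    - [[-0.8,0,0.1],[0,0,0],1]
    - [[-1.6,0,0.1],[0,0,0],1]
    - [[-2.1,0,0.1],[0,0,0],1]
    - [[-2.5,0,0.1],[0,0,0],1]
    - [[-2.9,0,0.1],[0,0,0],1]
    - [[-3.3,0,0.1],[0,0,0],1]
    - [[-3.7,0,0.1],[0,0,0],1]
    - [[-4.1,0,0.1],[0,0,0],1]
    - [[-4.5,0,0.1],[0,0,0],1]
    - [[-4.8,0,0.1],[0,0,0],1]
    - [[-4.8,0,0.1],[0,0,0],1]

```text
clock: 6.4
tool_pos: [0.5679, -0.2145, 0.0973]
eef_rot: [0.99, -0.142, -0.001, -0.0]
contact_force: [2.8, -0.7, -1.0]
opening: 0.003
finger_force: 1.3
```

```bash
python3 -c "
from h import *; go(-.0152,-.036,.098)"
```

```text
6.4 unit-frame now [-0.0015 -0.0375  0.0973] F [ 2.8 -0.7 -1. ] open 0.0033015461646673317
shift cm [-1.37 -0.15 -0.07] turn deg [ 0.01  0.11 -0.16]
```

Call:
carry_out:
  rows:
    - [[-0.4,0,0],[0,0,0],1]
    - [[-0.8,0,0],[0,0,0],1]
    - [[-1.1,0,0],[0,0,0],1]
    - [[-1.4,0,0],[0,0,0],1]
    - [[-1.4,0,0],[0,0,0],1]
    - [[-1.4,0,0],[0,0,0],1]

```text
clock: 7.0
tool_pos: [0.5547, -0.2106, 0.0977]
eef_rot: [0.99, -0.142, -0.001, -0.0]
contact_force: [1.6, -0.5, -0.4]
opening: 0.007
finger_force: 1.2
```

Call:
carry_out:
  rows:
    - [[1,0,0],[0,0,0],1]
    - [[3,0,0],[0,0,0],1]
    - [[5,0,0],[0,0,0],1]
    - [[6,0,-3],[0,0,0],1]
    - [[6,0,-7],[0,0,0],1]
    - [[6,0,-11],[0,0,0],1]
    - [[6,4,-12],[0,0,0],1]
    - [[6,8,-12],[0,0,0],1]
    - [[6,12,-12],[0,0,0],1]
    - [[6,12,-12],[0,0,0],1]
    - [[6,12,-12],[0,0,0],1]

```text
clock: 8.1
tool_pos: [0.5773, -0.3431, 0.2168]
eef_rot: [0.99, -0.143, -0.002, -0.001]
contact_force: [0.2, 0.5, 0.0]
opening: 0.002
finger_force: 0.0
```

```bash
python3 -c "
from h import *; go(-.0152,-.036,.098)
from plant import r
for a in(-.73,-.63,-.53): print(a,proj(r.snapshot('side'),loc(*U,[tip(a,-.036)])),proj(r.snapshot('top'),loc(*U,[tip(a,-.036)])))
cv2.imwrite('pics/s3.png',cv2.resize(r.snapshot('side')['image'][200:320,330:450,::-1],None,fx=5,fy=5,interpolation=2))"
```

```text
8.1 unit-frame now [ 0.0433 -0.1584  0.2168] F [0.2 0.5 0. ] open 0.0022831759317292234
shift cm [ -5.86 -12.2   11.91] turn deg [-0.04  0.24 -0.31]
-0.73 [[380.01088885 268.98732382]] [[425.9285673  213.55073476]]
-0.63 [[383.24602846 266.42456325]] [[427.20124587 210.97090987]]
-0.53 [[386.66683754 264.02116174]] [[428.46902006 208.18362855]]
```

View pics/s3.png

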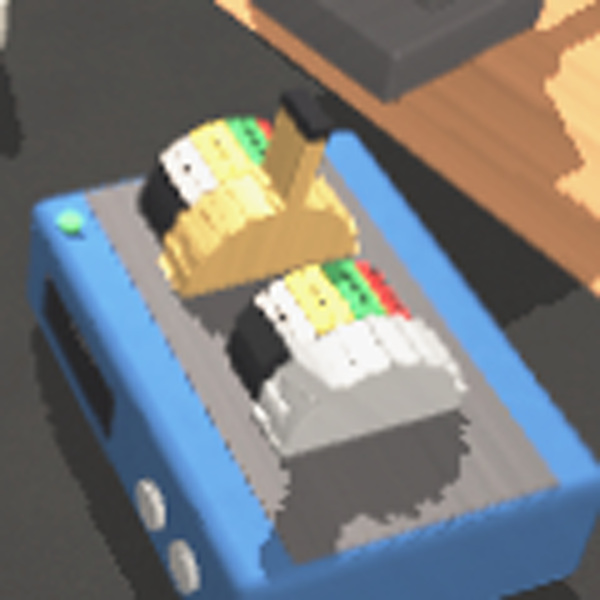

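The crop shows the brass tab well at green, tip near (305,112). The steel tab is seen nearly end-on and can't be made out against the black scale end near (260,345). I'll check from the top.

```bash
python3 -c "
from h import *
from plant import r
cv2.imwrite('pics/t3.png',cv2.resize(r.snapshot('top')['image'][135:245,345:465,::-1],None,fx=5,fy=5,interpolation=2))"
```

```text
(no output)
```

View pics/t3.png

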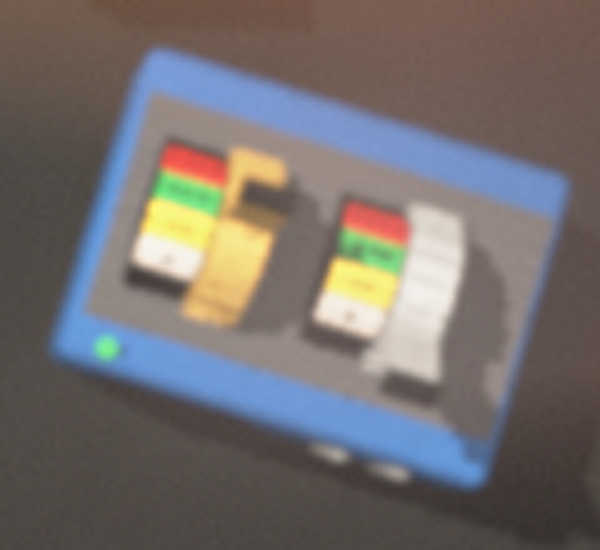

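The top view shows the steel tip at (427,212), which gives about -0.63 to -0.68, and the brass tip at (398,174), at green. Both are within tolerance and the arm is clear.

```bash
python3 -c "
from plant import r
print(r.finish_job())"
```

```text
the job is handed in; nothing more can be done
None
```

I handed the job in with the blue unit's wheels at 3-1: brass is at about 0.20 rad and steel at about -0.65 rad, both read from the camera and within tolerance. The white unit was not touched and the arm was clear; no verdict came back.

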